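Set up the water-test comparator: vial in its well, disc on the fourth click

ROBOT

A 6-joint arm with a two-finger parallel gripper is mounted at the origin on the work surface. World frame = base frame: x ahead of the robot, y to its left, z up, the work surface at z = 0. Lengths are in m, angles in degrees, forces in N, time in s.
With the tool pointing down it reaches from about 0.3 to 0.75 m from the base axis. Payload 8.5 kg.
Tool frame: the origin (TCP) lies midway between the tips of the shut fingers; the grasp point (between the pads) lies 19 mm behind it; z points along the fingers, y is the direction in which the jaws open and shut (so a half turn about z gives the same grasp; the last joint's range is limited). The gripper opens to 85 mm and grips with 20 to 120 N. Pads are 22 mm wide; open, the fingers measure 114 mm over their backs; the gripper's body (76 mm by 85 mm) begins 54 mm behind the grasp point. The pads swing forward as they close: fully open they stand 13 mm farther back than shut.
Start: joints at [53.784, 21.807, 74.336, -0, 83.858, -12.336], TCP at [0.223, 0.503, 0.231] pointing down, gripper open.
Joint ranges: [-178.18, 178.18], [-50.72, 133.34], [12.68, 142.11], [-81.47, 261.47], [9.98, 163.14], [-165.26, 165.26]. Speed limits (degrees/s): [136.94, 136.94, 180, 180, 180, 180].

INTERFACE

Orientations are given as a 3x3 rotation matrix whose columns are the frame's x, y, z axes.
In Python, from rig import env, viewer, ticket gives the robot as it stands. The module is installed in compiled form; this text tells all that it offers.
- The arm moves only by the shell command python3 -m pendant 'ROWS' [FORCE]. ROWS is JSON, a list of rows, each a list of 3 entries, a list of its own where there are three numbers: the shift along the world's x, y, z in mm, then the turn about the world's z in rad, then the opening, from -1 (shut) to 1 (fully open). A call has 1 to 12 rows; each row shifts and turns the pose as measured when the row begins; what a row does not reach is not made up. A row lasts 1/8 s, in which the tool goes at most 62.5 mm and 10.7 degrees, less where a joint would pass 70% of its speed; a pose out of reach is approached as far as the arm can. A call with a gripper value outside its range is refused whole. The fingers move at their own pace and stop on an object; FORCE is the grip in N (left out, the last holds). Time passes only in rows, so rows that do not move let the fingers close. It gives the time, the measured TCP pose, the force and the opening at its end, in the units of the state.
- env.observe(): the state, without advancing time (a new reading comes with each control period).
- viewer.get_image(name): name is "side" or "top" or "wrist"; returns (picture, depth): 480x640x3 uint8, red, green, blue; 480x640 float32, m along the optical axis (not along the pixel's ray), 0 where there is no reading.
- viewer.camera_params(name): a dict with "fx", "fy", "cx", "cy" (pixels), "D" ([k1, k2, p1, p2, k3] as OpenCV has them; the pictures are not rectified), "rvec" (rotation vector, rad) and "tvec" (3), from world to camera coordinates, as OpenCV has them; the wrist camera has in their place "T_tool_cam" (4x4, takes a point from camera to tool coordinates, whose origin is the TCP and whose axes are the flange's). Camera axes: x right, y down, z forward; pixel columns grow to the right and rows downward; lengths in m; the calibration is good to about 2 mm. A picture is of the moment at which its call begins: read the wrist's pose just before it. camera_params takes no time and is no camera call.
- ticket.close_job(): hands the job in, once; it reports no verdict.
The state is a dict: "time_s": time; "q": joint angles; "qvel": joint speeds; "joint_efforts": joint torques, N m; "position": TCP position; "tool_rot": TCP orientation; "ft_force": force on the tool from outside, world axes, zero at the start; "wrist_torque": the same for the moment, N m; "grip_width": finger opening in m.
Only numpy, scipy, OpenCV 4.12 (cv2) and the standard library are available. Lean on these libraries where they do the work, as an engineer would, in place of code of your own. Each camera call takes 0.05 s, during which the arm holds its last target. There are 200 camera calls.

TASK

Set up the disc comparator for tonight's water test: stand the taller of the two vials from the stand gently in the comparator's empty well, then turn the disc by its knob, click by click, to the fourth click clockwise from zero (zero is where the pointer faces the hood). The comparator is light and its felt pads slide on the gloss shelf, so bear down on the knob with a steady, moderate push of nearly two kilos while you turn, enough that the comparator does not skate or swing round, but do not lean on it with much more. Let go and leave everything else as it stands.

Things in the scene. Friction and masses are not known exactly. Their poses are not given: they have to be found in the camera images.
- comparator: Disc comparator, loose, 0.7 kg: grey plastic housing 116 mm wide (x), y -70 to +131 mm, on four felt pads. Origin on the shelf under the disc's axis, z up; hood and wells lie to its +y. Pads slide easily (friction about 0.2): unless the knob is pushed down, the whole turns with the knob. Pushed by 15 to 20 N it stays put; over 24 N is too much. Judge the push by the force felt.
- hood (a point): Middle of the low viewing hood's top (white index line), 52 mm above the shelf, 67 mm from the disc's axis; hood 60 mm wide in x, y +46 to +88 mm of the comparator. It covers the edge of the black disc, which is 128 mm across, its top face 42 mm above the shelf, with nine small round windows.
- ref_well (a point): Centre of the floor of the comparator's other well, which holds a captive reference vial like the tall one (top 82 mm above the shelf; it is part of the comparator and stays).
- knob (a point): On the disc's axis, fixed to the comparator, 78 mm above the shelf: the height to grip the knob. The knob is a straight grey bar on the disc, turning with it, 13 mm thick, 46 mm long, its upright sides 58 to 90 mm above the shelf, on a 34 mm round boss. Pushed down, knob and disc first float on a light spring (2 to 3 N) by 1 to 8 mm, a different amount each time, then bear hard on the housing. The point's axes are the comparator's.
- disc (a joint): Angle of disc and knob, rad, growing clockwise from above. 0: the pointer end of the bar (white line, small nose) faces the hood, along the comparator's +y. A click every 0.698 rad (40 deg): from a seat the torque jumps to about 0.34 N m, falls to nothing half-way, then the spring drives on into the next seat. Stops just before click 0 and beyond click 8. Starts at click 0, 1 or 2; the fourth is 2.793.
- well (a point): Centre of the floor of the comparator's empty well, 12 mm above the shelf. Both wells are 27 mm across, 32 mm deep with a 2 mm chamfer, mouths 44 mm above the shelf, in a block 112 mm wide (x), at y +108 mm, x -27 (empty) and +27 mm of the comparator.
- vial_ref (a point): Where the middle of the tall vial belongs when it stands fully home in the well: on the well's axis, 35 mm above its floor.
- vial_tall_mid (a point): Middle (half-way up) of the taller vial, loose: clear glass 24 mm across with a black cap 23 mm across and 12 mm high, 70 mm in all, 35 g; the point lies 35 mm above its foot, z along its axis upwards. It stands 32 mm deep in one of the stand's two holes, its upper 38 mm free.
- vial_short_mid (a point): Middle of the shorter vial, 48 mm in all, otherwise like the tall one, in the stand's other hole; the point lies 24 mm above its foot. Stays in the stand.
- vial_tall: The taller vial as a body; origin at the centre of its foot.
- stand: White plastic vial stand, fixed, 60 mm in x, 130 in y, 44 high; origin under its centre. Two holes on its y axis at -32 and +32 mm, 27 mm across and 32 mm deep.
- feet: The comparator's four felt pads, 16 mm across and 4 mm high, near the corners of its underside (x -48 and +48, y -60 and +122 mm); origin as the comparator's. They alone touch the shelf, a white gloss laminate at height 0.
- tub: Closed flip-top green plastic tub, 90 x 110 x 88 mm, loose, origin under its centre. Bystander.
- scraper: Stainless steel scraper handle with its blade head, about 240 mm long and 19 mm high, lying, loose. Bystander.
- dropper1: White dropper bottle, 31 mm across, 72 mm high, loose, near the vial stand. Bystander.
- dropper2: A second such bottle. Bystander.
- jar: Closed jar, 68 mm across, 85 mm high, loose. Bystander.
- magnet: Glass-cleaning magnet, a pair of blocks 70 x 45 x 46 mm, loose. Bystander.
- pump: Black plastic air pump, 100 x 170 x 75 mm, fixed, with a steel toggle switch 19 mm high on its top. Bystander.
- pump_switch (a joint): The pump's toggle, 0 off (as it starts) to 0.7 on. Leave it.

How it is judged:
By the outcome, as a careful person would: the job done as asked, in the order asked, and still so for the second after the job is handed in, with the robot touching nothing.
It also fails if it takes over 72 s, if anything falls off the work surface, if the arm or the gripper's body presses on something with over 40 N, if the wrist force passes 120 N, or if a joint passes its speed limit or range.

## Working session

There is one attempt and no reset: what is moved stays moved. The work goes in short steps, Python scripts to look and compute and a shell command to move; the robot and the scene stay as the last step left them, time stands still between calls to the robot, and variables do not carry over. Pictures are saved under pics/ and viewed, about 8 in all and at most 12, crops included, and the job is handed in when it is done.

```bash
mkdir -p pics; cat > h.py <<'E'
import numpy as np, cv2
from rig import env, viewer, ticket
def cam(n):
    p=viewer.camera_params(n); K=np.array([[p['fx'],0,p['cx']],[0,p['fy'],p['cy']],[0,0,1]]); D=np.array(p['D'],float)
    if 'rvec' in p:
        R=cv2.Rodrigues(np.array(p['rvec'],float))[0]; t=np.array(p['tvec'],float).ravel(); return K,D,R.T,-R.T@t
    s=env.observe(); T=np.array(p['T_tool_cam']); Rt=np.array(s['tool_rot']); 
    return K,D,Rt@T[:3,:3],Rt@T[:3,3]+np.array(s['position'])
def rays(c,uv):
    K,D,R,o=c; q=cv2.undistortPoints(np.array(uv,float).reshape(-1,1,2),K,D).reshape(-1,2)
    return np.c_[q,np.ones(len(q))]@R.T,o
def plane(c,uv,z):
    d,o=rays(c,uv); return o+d*((z-o[2])/d[:,2])[:,None]
def proj(c,P):
    K,D,R,o=c; P=np.atleast_2d(np.array(P,float)); r=cv2.Rodrigues(R.T)[0]
    return cv2.projectPoints(P,r,-R.T@o,K,D)[0].reshape(-1,2)
def cloud(c,dep):
    v,u=np.mgrid[0:480,0:640]; d,o=rays(c,np.c_[u.ravel(),v.ravel()]); return (o+d*dep.ravel()[:,None]).reshape(480,640,3)
def shot(n,f):
    c=cam(n); im,dp=viewer.get_image(n); np.savez('pics/'+f+'.npz',im=im,dp=dp,K=c[0],D=c[1],R=c[2],o=c[3])
    cv2.imwrite('pics/'+f+'.png',im[:,:,::-1]); return c,im,dp
def load(f):
    z=np.load('pics/'+f+'.npz'); return (z['K'],z['D'],z['R'],z['o']),z['im'],z['dp']
E
python3 -c "
from h import *
shot('top','t0');shot('side','s0');s=env.observe();print(s['tool_rot'],s['position'],s['ft_force'],s['time_s'])
print(viewer.camera_params('wrist')['T_tool_cam'])"
```

```text
[[-9.14384113e-01  4.04847088e-01 -7.27155853e-04]
 [ 4.04847660e-01  9.14383589e-01 -1.01176087e-03]
 [ 2.55290937e-04 -1.21952541e-03 -9.99999224e-01]] [0.22251724 0.5027066  0.23078941] [-0.11620955 -0.69316292 -0.52073894] 0.1
[[ 6.35648822e-04 -9.46324670e-01 -3.23216977e-01  8.35877256e-02]
 [ 9.99999157e-01  2.35452156e-04  1.27726615e-03 -9.08858960e-04]
 [-1.13260633e-03 -3.23217516e-01  9.46324022e-01 -1.42017204e-01]
 [ 0.00000000e+00  0.00000000e+00  0.00000000e+00  1.00000000e+00]]
```

View pics/t0.png

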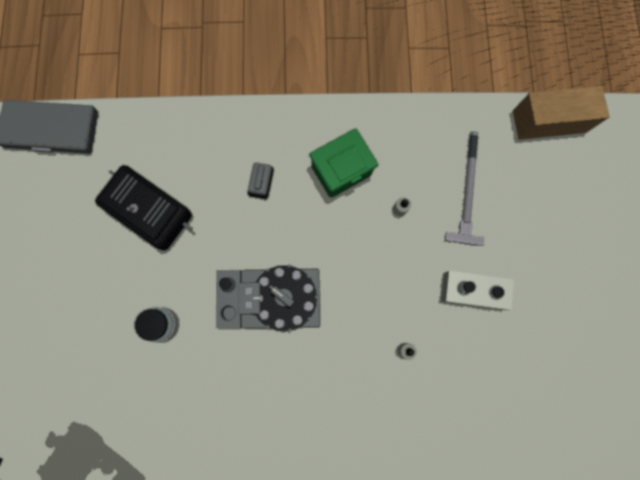

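View pics/s0.png

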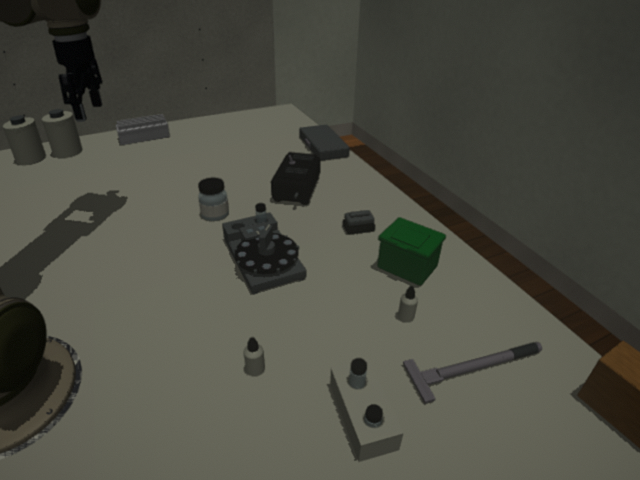

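Top view: image-left is about world +y and image-up is +x. The comparator sits at about (270,298) with its hood to the left, the empty well at (228,313) and the reference cap at (227,284). The knob pointer looks to be at about click 1. The stand is at (480,290), and the left vial (467,287) looks like the tall one, which the side view supports at (358,368).

```bash
python3 -c "
from h import *
c,im,dp=load('t0'); P=cloud(c,dp)
for n,uv,z in [('tall',(467,287),.082),('short',(497,292),.06),('disc',(286,298),.042),('emptywell',(229,313),.044),('ref',(227,284),.082),('drop1',(403,204),.072),('drop2',(408,351),.072)]:
    print(n,plane(c,[uv],z)[0].round(4), P[uv[1]-2:uv[1]+3,uv[0]-2:uv[0]+3].reshape(-1,3).mean(0).round(4))
def rect(m,z,n):
    cs=max(cv2.findContours(m.astype('uint8'),0,2)[0],key=cv2.contourArea); b=cv2.boxPoints(cv2.minAreaRect(cs)); w=plane(c,b,z); print(n,b.round(0).tolist(),w.mean(0).round(4),w.round(3).tolist())
g=im.astype(int).min(2); m=np.zeros((480,640),bool)
m[:]=(P[:,:,2]>.015)&(P[:,:,2]<.15); 
a=m.copy(); a[:,:430]=0;a[:260]=0;a[330:]=0;a[:,530:]=0; rect(a,.044,'stand')
a=m.copy(); a[:,:205]=0;a[:255]=0;a[345:]=0;a[:,335:]=0; rect(a,.04,'comp')
# disc
x=im[240:360,200:360]; cv2.imwrite('pics/c1.png',np.hstack([cv2.resize(im[250:345,205:335,::-1],None,fx=3,fy=3,interpolation=2),cv2.resize(im[250:345,430:530,::-1],None,fx=3,fy=3,interpolation=2)]))
s=env.observe();print(s['grip_width'])
"
```

```text
tall [ 0.4973 -0.222   0.082 ] [ 0.4973 -0.2219  0.0822]
short [ 0.4872 -0.2872  0.06  ] [ 0.4872 -0.2871  0.0603]
disc [0.4875 0.1203 0.042 ] [0.4856 0.118  0.0894]
emptywell [0.4613 0.23   0.044 ] [0.4618 0.235  0.0129]
ref [0.5144 0.2277 0.082 ] [0.5143 0.2275 0.0834]
drop1 [ 0.6618 -0.1106  0.072 ] [ 0.6635 -0.112   0.0644]
drop2 [ 0.3821 -0.106   0.072 ] [ 0.3818 -0.1069  0.0673]
stand [[441.0, 301.0], [445.0, 270.0], [515.0, 280.0], [511.0, 311.0]] [ 0.4922 -0.2554  0.044 ] [[0.474, -0.18, 0.044], [0.534, -0.192, 0.044], [0.511, -0.332, 0.044], [0.45, -0.318, 0.044]]
comp [[216.0, 264.0], [320.0, 264.0], [320.0, 331.0], [216.0, 331.0]] [0.4899 0.1552 0.04  ] [[0.557, 0.256, 0.04], [0.552, 0.053, 0.04], [0.423, 0.056, 0.04], [0.428, 0.256, 0.04]]
0.08499338153349151
```

View pics/c1.png

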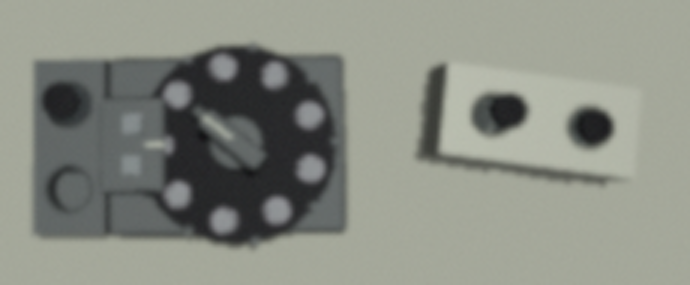

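The crop confirms the pointer is at click 1 (about 38° clockwise of the hood). The empty well is at the lower left of the comparator. The tall vial is the stand's left one (cap top at 82 mm). Moving above it, jaws along x.

```bash
python3 -m pendant '[[[22,-60,0],-0.09,0.2],[[22,-60,0],-0.09,0.2],[[22,-60,0],-0.09,0.2],[[22,-60,0],-0.09,0.2],[[22,-60,0],-0.09,0.2],[[22,-60,0],-0.09,0.2],[[22,-60,0],-0.09,0.2],[[22,-60,0],-0.09,0.2],[[22,-60,0],-0.09,0.2],[[22,-60,0],-0.09,0.2],[[22,-60,0],-0.09,0.2],[[22,-60,0],-0.09,0.2]]' 30; cat > w.py <<'E'
from h import *
import sys
s=env.observe();R=np.array(s['tool_rot']);print(s['time_s'],np.round(s['position'],4),'yaw',np.degrees(np.arctan2(R[1,1],R[0,1])).round(2),'ft',np.round(s['ft_force'],2),'w',round(s['grip_width'],4),'tz',round(s['wrist_torque'][2],3))
E
python3 w.py
```

```text
time_s: 1.6
position: [0.4763, -0.2051, 0.2285]
tool_rot: [[-0.044, 0.999, -0.003], [0.999, 0.044, 0.001], [0.001, -0.003, -1.0]]
ft_force: [1.1, 0.8, 0.7]
grip_width: 0.0509
1.6 [ 0.4763 -0.2051  0.2285] yaw 2.52 ft [1.15 0.77 0.66] w 0.0509 tz 0.026
```

```bash
python3 -m pendant '[[[21,-17,-40],-0.044,0.2],[[0,0,0],0,0.2],[[0,0,0],0,0.2]]'; python3 -c "
exec(open('w.py').read())
c,im,dp=shot('wrist','w1'); P=cloud(c,dp)
print(proj(c,[[.4973,-.222,.082]]))
m=(P[:,:,2]>.072)&(P[:,:,2]<.09)
n,l,st,ce=cv2.connectedComponentsWithStats(m.astype('uint8'))
for i in range(1,n):
  if st[i,4]>150: q=P[l==i]; print(st[i],ce[i],q.min(0).round(4),q.max(0).round(4), plane(c,[ce[i]],.082))
"
```

```text
time_s: 1.98
position: [0.4978, -0.2261, 0.1873]
tool_rot: [[0.006, 1.0, -0.003], [1.0, -0.006, 0.001], [0.001, -0.003, -1.0]]
ft_force: [0.0, 0.6, -0.8]
grip_width: 0.0511
1.975 [ 0.4978 -0.2261  0.1873] yaw -0.32 ft [ 0.02  0.58 -0.79] w 0.0511 tz -0.016
[[320.37851171 235.11240956]]
[309 227  32  33 812] [324.62561576 243.58990148] [ 0.489  -0.2409  0.072 ] [ 0.5114 -0.2186  0.0832] [[ 0.500315   -0.22838633  0.082     ]]
```

View pics/w1.png

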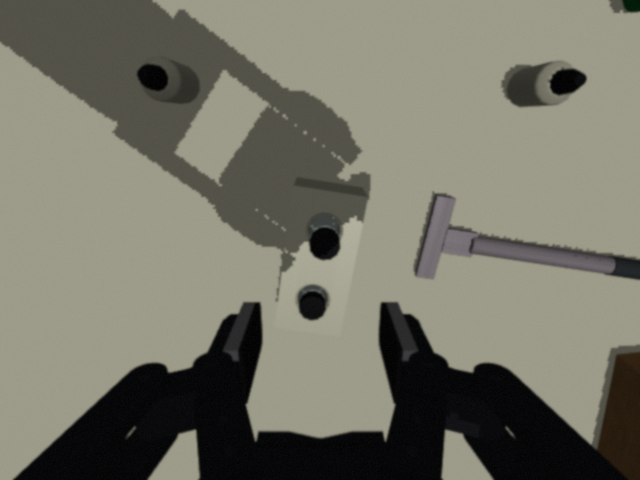

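The wrist view shows the tall cap at (324,243) and the short one at (312,302). The tall vial is at (0.500, -0.228), and the crop-refined top-view pixel agrees. Descending.

```bash
python3 -m pendant '[[[2,-2,-40],0,0.1],[[0,0,-30],0,0.1],[[0,0,-20],0,0.1],[[0,0,0],0,0.1]]'; python3 w.py
```

```text
time_s: 2.52
position: [0.5002, -0.2251, 0.1015]
tool_rot: [[-0.001, 1.0, 0.005], [1.0, 0.001, -0.004], [-0.004, 0.005, -1.0]]
ft_force: [-0.0, -0.9, 0.4]
grip_width: 0.0468
2.525 [ 0.5002 -0.2251  0.1015] yaw 0.04 ft [-0.01 -0.93  0.39] w 0.0468 tz -0.014
```

```bash
python3 -m pendant '[[[0,-3,-25],0,0.1],[[0,0,-20],0,0.1],[[0,0,-8],0,0.1],[[0,0,0],0,0.1]]'; python3 w.py
```

```text
time_s: 3.02
position: [0.5027, -0.2282, 0.0548]
tool_rot: [[-0.004, 1.0, 0.014], [1.0, 0.004, -0.011], [-0.011, 0.014, -1.0]]
ft_force: [-0.5, -0.2, 1.1]
grip_width: 0.0469
3.025 [ 0.5027 -0.2282  0.0548] yaw 0.25 ft [-0.45 -0.24  1.1 ] w 0.0469 tz 0.021
```

```bash
python3 -m pendant '[[[-2,0,-5],0,0.1],[[0,0,0],0,-1],[[0,0,0],0,-1],[[0,0,0],0,-1],[[0,0,0],0,-1],[[0,0,0],0,-1]]' 25; python3 w.py
```

```text
time_s: 3.78
position: [0.5014, -0.2287, 0.0518]
tool_rot: [[-0.004, 1.0, 0.017], [1.0, 0.005, -0.013], [-0.014, 0.017, -1.0]]
ft_force: [0.4, 1.2, -0.6]
grip_width: 0.0231
3.775 [ 0.5014 -0.2287  0.0518] yaw 0.26 ft [ 0.44  1.16 -0.59] w 0.0231 tz 0.014
```

```bash
python3 -m pendant '[[[0,0,10],0,-1],[[0,0,20],0,-1],[[0,0,25],0,-1],[[0,0,35],0,-1],[[0,0,20],0,-1],[[0,0,0],0,-1]]'; python3 w.py
```

```text
time_s: 4.53
position: [0.5012, -0.2285, 0.1682]
tool_rot: [[-0.004, 1.0, 0.019], [1.0, 0.005, -0.015], [-0.015, 0.019, -1.0]]
ft_force: [0.2, -0.1, -0.3]
grip_width: 0.0231
4.525 [ 0.5012 -0.2285  0.1682] yaw 0.26 ft [ 0.17 -0.08 -0.35] w 0.0231 tz 0.002
```

```bash
python3 -m pendant '[[[-2,25,0],0,-1],[[-5,50,0],0,-1],[[-5,60,0],0,-1],[[-5,60,0],0,-1],[[-5,60,0],0,-1],[[-5,60,0],0,-1],[[-5,50,0],0,-1],[[-4,30,0],0,-1],[[-2,15,0],0,-1],[[0,0,0],0,-1],[[0,0,0],0,-1]]'; python3 -c "
exec(open('w.py').read())
c,im,dp=shot('wrist','w2')
print(proj(c,[[.4613,.230,.044],[.5144,.2277,.082],[.4875,.1203,.042]]))
"
```

```text
time_s: 5.9
position: [0.4481, 0.2016, 0.1592]
tool_rot: [[-0.009, 1.0, 0.001], [1.0, 0.009, -0.011], [-0.011, 0.001, -1.0]]
ft_force: [-0.4, 1.0, 0.1]
grip_width: 0.0231
5.9 [0.4481 0.2016 0.1592] yaw 0.52 ft [-0.38  0.96  0.06] w 0.0231 tz 0.01
[[339.53117388 196.80418005]
 [428.18920935 214.51778691]
 [367.61484474 328.2168363 ]]
```

View pics/w2.png

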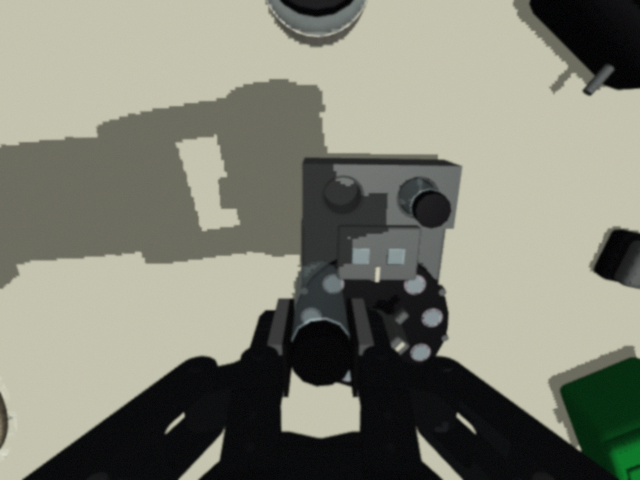

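The block and wells are clearly visible: empty well mouth at about (342,194), reference cap at (431,208). Measuring the well from the block outline and the well mouth.

```bash
python3 -c "
from h import *
c,im,dp=load('w2'); P=cloud(c,dp)
top=(abs(P[:,:,2]-.044)<.004); top[226:]=0; top[:,:295]=0; top[:,470:]=0
q=P[top]; 
a=cv2.minAreaRect((q[:,:2]*1000).astype('float32'));print('block',a,q[:,2].mean())
s=P[150:226,295:470]; 
h=(~top); h[:165]=0;h[220:]=0;h[:,:318]=0;h[:,372:]=0
n,l,st,ce=cv2.connectedComponentsWithStats(h.astype('uint8'),connectivity=4)
for i in range(1,n):
  if st[i,4]>200:
    cs=cv2.findContours((l==i).astype('uint8'),0,1)[0][0][:,0,:]; w=plane(c,cs,.044); print('well',st[i],cv2.minEnclosingCircle((w[:,:2]*1000).astype('float32')),w.min(0),w.max(0))
print('ref',plane(c,[(431.5,208.5)],.082))
print('hist',np.histogram(q[:,0],8),np.histogram(q[:,1],8))
"
```

```text
block ((489.1142272949219, 280.3996276855469), (113.11129760742188, 145.7998809814453), 2.0113086700439453) 0.04327036505106895
well [ 324  178   38   36 1051] ((463.5905456542969, 230.59988403320312), 13.389810562133789) [0.45020134 0.21805424 0.044     ] [0.47661289 0.24348061 0.044     ]
ref [[0.51604004 0.23154982 0.082     ]]
hist (array([ 979, 1015,  670, 1211, 1239,  719,  422,  829]), array([0.43059013, 0.44512319, 0.45965625, 0.47418932, 0.48872238,
       0.50325544, 0.5177885 , 0.53232157, 0.54685463])) (array([2371, 2375, 2087,    0,    0,    0,  122,  129]), array([0.20819538, 0.22627723, 0.24435907, 0.26244091, 0.28052276,
       0.2986046 , 0.31668644, 0.33476829, 0.35285013]))
```

```bash
python3 -c "
from h import *
c,im,dp=load('w2'); g=im.max(2); P=cloud(c,dp); print(P[352,320])
z=P[340:365,310:330,2].mean()
for u in (300,310,320,330,340): 
  col=g[:,u]; print(u,[ (int(v),int(col[v])) for v in range(300,400,6)])
m=(abs(P[:,:,2]-z)<.002); m[:,:285]=0;m[:,355:]=0;m[:310]=0;m[395:]=0
cs=max(cv2.findContours(m.astype('uint8'),0,1)[0],key=cv2.contourArea); w=plane(c,cs[:,0],z)[:,:2]*1000
print(z,cv2.boundingRect(cs),cv2.minEnclosingCircle(w.astype('float32')),w.min(0),w.max(0))
"
```

```text
[0.44747873 0.20337217 0.18771969]
300 [(300, 52), (306, 54), (312, 58), (318, 67), (324, 74), (330, 9), (336, 5), (342, 7), (348, 12), (354, 9), (360, 5), (366, 10), (372, 11), (378, 98), (384, 197), (390, 195), (396, 196)]
310 [(300, 53), (306, 63), (312, 122), (318, 140), (324, 11), (330, 6), (336, 9), (342, 10), (348, 10), (354, 9), (360, 12), (366, 10), (372, 8), (378, 8), (384, 128), (390, 196), (396, 197)]
320 [(300, 56), (306, 54), (312, 75), (318, 145), (324, 6), (330, 9), (336, 12), (342, 8), (348, 6), (354, 6), (360, 10), (366, 7), (372, 12), (378, 8), (384, 27), (390, 196), (396, 196)]
330 [(300, 52), (306, 52), (312, 52), (318, 74), (324, 10), (330, 5), (336, 6), (342, 11), (348, 10), (354, 9), (360, 6), (366, 10), (372, 11), (378, 8), (384, 76), (390, 196), (396, 196)]
340 [(300, 52), (306, 52), (312, 49), (318, 52), (324, 98), (330, 6), (336, 6), (342, 8), (348, 9), (354, 7), (360, 10), (366, 10), (372, 7), (378, 15), (384, 160), (390, 196), (396, 196)]
0.18998053013544047 (291, 334, 63, 52) ((448.5189514160156, 201.32469177246094), 11.74669075012207) [436.96239467 190.28229036] [459.39282486 212.61088689]
```

```bash
python3 -m pendant '[[[10,20,0],0,-1],[[5,9,0],0,-1],[[0,0,-10],0,-1],[[0,0,0],0,-1],[[0,0,0],0,-1]]'; python3 w.py
```

```text
time_s: 6.58
position: [0.4631, 0.2281, 0.1479]
tool_rot: [[-0.005, 1.0, -0.001], [1.0, 0.005, -0.012], [-0.012, -0.001, -1.0]]
ft_force: [0.1, -0.5, -0.9]
grip_width: 0.0229
6.575 [0.4631 0.2281 0.1479] yaw 0.27 ft [ 0.09 -0.47 -0.93] w 0.0229 tz 0.04
```

```bash
python3 -m pendant '[[[1,2.5,-20],0,-1],[[0,0,-20],0,-1],[[0,0,-12],0,-1],[[0,0,0],0,-1]]'; python3 w.py
```

```text
time_s: 7.08
position: [0.4643, 0.2297, 0.0955]
tool_rot: [[-0.004, 1.0, 0.001], [1.0, 0.004, -0.012], [-0.012, 0.001, -1.0]]
ft_force: [-0.8, 0.8, -0.5]
grip_width: 0.0233
7.075 [0.4643 0.2297 0.0955] yaw 0.21 ft [-0.81  0.8  -0.48] w 0.0233 tz 0.019
```

```bash
python3 -m pendant '[[[-0.5,0.7,-8],0,-1],[[0,0,-4],0,-1],[[0,0,-4],0,-1],[[0,0,-4],0,-1],[[0,0,0],0,-1]]'; python3 w.py
```

```text
time_s: 7.7
position: [0.4645, 0.2306, 0.0755]
tool_rot: [[-0.004, 1.0, 0.003], [1.0, 0.004, -0.011], [-0.011, 0.003, -1.0]]
ft_force: [-0.1, -0.6, -0.0]
grip_width: 0.023
7.7 [0.4645 0.2306 0.0755] yaw 0.21 ft [-0.06 -0.63 -0.02] w 0.023 tz 0.055
```

Foot is inside the mouth with no force. Continue down.

```bash
python3 -m pendant '[[[0,0,-5],0,-1],[[0,0,-5],0,-1],[[0,0,-4],0,-1],[[0,0,-3],0,-1],[[0,0,-2],0,-1],[[0,0,0],0,-1]]'; python3 w.py
```

```text
time_s: 8.45
position: [0.4646, 0.2306, 0.0552]
tool_rot: [[-0.004, 1.0, 0.003], [1.0, 0.004, -0.011], [-0.011, 0.003, -1.0]]
ft_force: [0.8, -0.1, -0.4]
grip_width: 0.0231
8.45 [0.4646 0.2306 0.0552] yaw 0.21 ft [ 0.84 -0.12 -0.43] w 0.0231 tz -0.01
```

```bash
python3 -m pendant '[[[0,0,-1.5],0,-1],[[0,0,-1],0,-1],[[0,0,0],0,-1]]'; python3 w.py;  python3 -m pendant '[[[0,0,-0.8],0,-1],[[0,0,0],0,-1]]'; python3 w.py
```

```text
time_s: 8.82
position: [0.4647, 0.2306, 0.0528]
tool_rot: [[-0.004, 1.0, 0.004], [1.0, 0.004, -0.011], [-0.011, 0.004, -1.0]]
ft_force: [0.2, 0.1, 0.3]
grip_width: 0.0231
8.825 [0.4647 0.2306 0.0528] yaw 0.21 ft [0.15 0.11 0.32] w 0.0231 tz 0.039
time_s: 9.07
position: [0.4647, 0.2306, 0.052]
tool_rot: [[-0.004, 1.0, 0.004], [1.0, 0.004, -0.011], [-0.011, 0.004, -1.0]]
ft_force: [0.7, 1.1, -0.0]
grip_width: 0.0229
9.075 [0.4647 0.2306 0.052 ] yaw 0.2 ft [ 0.68  1.08 -0.03] w 0.0229 tz 0.029
```

```bash
python3 -m pendant '[[[0,0,-0.5],0,-1],[[0,0,0],0,-0.3],[[0,0,0],0,-0.1],[[0,0,0],0,-0.1],[[0,0,0],0,-0.1]]'; python3 w.py;  python3 -m pendant '[[[0,0,10],0,-0.1],[[0,0,25],0,-0.1],[[0,0,40],0,-0.1],[[0,0,40],0,-0.1],[[0,-20,0],0,-0.1],[[0,0,0],0,-0.1]]'; python3 w.py
```

```text
time_s: 9.7
position: [0.4649, 0.2307, 0.0517]
tool_rot: [[-0.004, 1.0, 0.005], [1.0, 0.004, -0.011], [-0.011, 0.004, -1.0]]
ft_force: [-0.1, -0.3, -0.3]
grip_width: 0.0381
9.7 [0.4649 0.2307 0.0517] yaw 0.21 ft [-0.11 -0.27 -0.33] w 0.0381 tz 0.012
time_s: 10.45
position: [0.4645, 0.2104, 0.1738]
tool_rot: [[-0.004, 1.0, 0.007], [1.0, 0.004, -0.01], [-0.011, 0.007, -1.0]]
ft_force: [-0.6, 0.3, -1.0]
grip_width: 0.0385
10.45 [0.4645 0.2104 0.1738] yaw 0.23 ft [-0.59  0.3  -1.02] w 0.0385 tz -0.008
```

```bash
python3 -m pendant '[[[2,-8,0],0.178,-0.1],[[2,-8,0],0.178,-0.1],[[2,-8,0],0.178,-0.1],[[2,-8,0],0.178,-0.1],[[2,-8,0],0.178,-0.1],[[2,-8,0],0.178,-0.1],[[2,-8,0],0.178,-0.1],[[2,-8,0],0.178,-0.1],[[2,-8,0],0.178,-0.1],[[2,-8,0],0.178,-0.1],[[2,-8,0],0.178,-0.1],[[0,0,0],0.178,-0.1]]';python3 -m pendant '[[[0,0,0],0.178,-0.1],[[0,0,0],0.15,-0.1],[[0,0,0],0,-0.1],[[0,0,0],0,-0.1]]'; python3 -c "
exec(open('w.py').read())
c,im,dp=shot('wrist','w3')
print(proj(c,[[.490,.1225,.09]]))
"
```

```text
time_s: 11.95
position: [0.4861, 0.126, 0.1742]
tool_rot: [[-0.801, -0.598, -0.0], [-0.598, 0.801, 0.01], [-0.006, 0.009, -1.0]]
ft_force: [1.2, 0.4, 0.5]
grip_width: 0.0384
time_s: 12.45
position: [0.486, 0.1277, 0.1741]
tool_rot: [[-0.56, -0.829, -0.005], [-0.829, 0.559, 0.011], [-0.006, 0.01, -1.0]]
ft_force: [0.4, -0.3, 0.6]
grip_width: 0.0387
12.45 [0.486  0.1277 0.1741] yaw 145.98 ft [ 0.42 -0.29  0.55] w 0.0387 tz -0.048
[[309.00568229 248.39426901]]
```

View pics/w3.png

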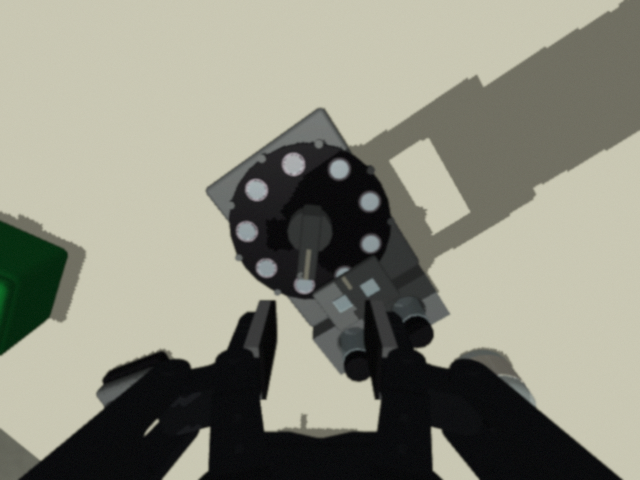

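The wrist view shows the disc centred near (310,220), the bar with its white line pointing down to about (305,280), the hood at about (348,290), and both vials standing in the block. Measuring the bar.

```bash
python3 -c "
from h import *
c,im,dp=load('w3'); P=cloud(c,dp)
m=(P[:,:,2]>.084)&(P[:,:,2]<.096); m[:190]=0;m[292:]=0;m[:,:285]=0;m[:,:]&=(np.arange(640)<340)[None]
q=P[m]; a=cv2.minAreaRect((q[:,:2]*1000).astype('float32')); print('bar',a,q[:,2].mean(),m.sum())
xy=q[:,:2]; mu=xy.mean(0); u,s,vt=np.linalg.svd(xy-mu,full_matrices=False); print(mu,np.degrees(np.arctan2(vt[0,1],vt[0,0])),np.ptp((xy-mu)@vt.T,axis=0))
# windows
g=im.min(2); w=np.zeros((480,640),'uint8'); w[140:302,225:395]=(g[140:302,225:395]>120)
n,l,st,ce=cv2.connectedComponentsWithStats(w); W=[]
for i in range(1,n):
  if 150<st[i,4]<900 and abs(st[i,2]-st[i,3])<8:
    p=plane(c,[ce[i]],.042)[0]; W.append(p[:2]); print(st[i],p.round(4))
W=np.array(W); A=np.c_[2*W,np.ones(len(W))]; r=np.linalg.lstsq(A,(W**2).sum(1),rcond=None)[0]; print('circ',r[:2],np.sqrt(r[2]+r[0]**2+r[1]**2))
d=W-r[:2]; an=np.degrees(np.arctan2(d[:,1],d[:,0])); print(an.round(1),(np.degrees(np.angle(np.exp(1j*np.radians(an*9)).mean()))/9).round(2))
# housing edge lines on z=.03..: hood top patch
h=(abs(P[:,:,2]-.052)<.003); h[:250]=0;h[:,:310]=0;h[330:]=0;h[:,412:]=0
a=cv2.minAreaRect((P[h][:,:2]*1000).astype('float32'));print('hood',a,h.sum())
"
```

```text
bar ((490.1478271484375, 122.61479187011719), (45.700279235839844, 13.008037567138672), 49.86056900024414) 0.08930277774902032 1280
[0.48934796 0.12157804] 49.92978768298424 [0.04569522 0.01303111]
[283 153  22  23 391] [0.4728 0.075  0.042 ]
[330 160  19  19 266] [0.4466 0.0971 0.042 ]
[246 179  21  22 356] [0.5069 0.075  0.042 ]
[361 193  17  17 226] [0.4408 0.1309 0.042 ]
[237 222  20  19 295] [0.5335 0.0969 0.042 ]
[363 236  16  16 194] [0.4579 0.1606 0.042 ]
[257 260  19  17 257] [0.5394 0.1307 0.042 ]
[295 280  18  14 198] [0.5231 0.1612 0.042 ]
circ [0.49021913 0.12239442] 0.05028821621083767
[-110.2 -149.8  -70.6  170.3  -30.5  130.3    9.6   49.8] 9.85
hood ((488.01495361328125, 194.40664672851562), (64.00423431396484, 53.540287017822266), 0.4246525466442108) 3255
```

```bash
python3 -m pendant '[[[4,-5,-20],-0.106,-0.1],[[0,0,-20],0,-0.1],[[0,0,-15],0,-0.1],[[0,0,0],0,-0.1],[[0,0,0],0,-0.1]]'; python3 w.py
```

```text
time_s: 13.12
position: [0.4906, 0.123, 0.1187]
tool_rot: [[-0.653, -0.758, -0.002], [-0.758, 0.653, 0.011], [-0.007, 0.009, -1.0]]
ft_force: [-0.4, 1.3, 0.0]
grip_width: 0.0383
13.125 [0.4906 0.123  0.1187] yaw 139.25 ft [-0.45  1.3   0.02] w 0.0383 tz 0.014
```

```bash
python3 -m pendant '[[[-0.4,-0.5,-25],0.01,-0.1],[[0,0,-20],0,-0.1],[[0,0,-10],0,-0.1],[[0,0,-3],0,-0.1],[[0,0,0],0,-0.1]]'; python3 w.py
```

```text
time_s: 13.75
position: [0.4925, 0.1227, 0.0628]
tool_rot: [[-0.646, -0.763, 0.005], [-0.763, 0.646, 0.011], [-0.012, 0.003, -1.0]]
ft_force: [-0.5, 0.2, -0.7]
grip_width: 0.0385
13.75 [0.4925 0.1227 0.0628] yaw 139.75 ft [-0.46  0.23 -0.7 ] w 0.0385 tz -0.023
```

```bash
python3 -m pendant '[[[-2.2,0,-1],0,-0.1],[[0,0,0],0,-0.1]]'; python3 w.py; python3 -m pendant '[[[0,0,0],0,-0.5],[[0,0,0],0,-0.65],[[0,0,0],0,-0.75],[[0,0,0],0,-1],[[0,0,0],0,-1],[[0,0,0],0,-1]]' 20; python3 w.py
```

```text
time_s: 14.0
position: [0.4905, 0.1228, 0.0627]
tool_rot: [[-0.646, -0.763, 0.007], [-0.763, 0.646, 0.011], [-0.013, 0.002, -1.0]]
ft_force: [0.6, -0.3, -0.5]
grip_width: 0.0387
14.0 [0.4905 0.1228 0.0627] yaw 139.75 ft [ 0.58 -0.28 -0.48] w 0.0387 tz 0.048
time_s: 14.75
position: [0.4907, 0.1228, 0.0632]
tool_rot: [[-0.646, -0.763, 0.008], [-0.763, 0.646, 0.011], [-0.014, 0.001, -1.0]]
ft_force: [-0.7, 0.1, 0.9]
grip_width: 0.0127
14.75 [0.4907 0.1228 0.0632] yaw 139.75 ft [-0.67  0.15  0.91] w 0.0127 tz 0.037
```

```bash
python3 -m pendant '[[[0,0,0],0,-1],[[0,0,0],0,-1],[[0,0,-1],0,-1]]' 80; python3 w.py; for i in 1; do :; done; python3 -m pendant '[[[0,0,-1],0,-1],[[0,0,-1],0,-1]]'; python3 w.py
```

```text
time_s: 15.12
position: [0.4907, 0.1228, 0.0624]
tool_rot: [[-0.646, -0.763, 0.008], [-0.763, 0.646, 0.011], [-0.014, 0.001, -1.0]]
ft_force: [-0.9, -0.2, 3.0]
grip_width: 0.0115
15.125 [0.4907 0.1228 0.0624] yaw 139.75 ft [-0.93 -0.2   2.97] w 0.0115 tz 0.005
time_s: 15.38
position: [0.4907, 0.1228, 0.0604]
tool_rot: [[-0.646, -0.763, 0.008], [-0.763, 0.646, 0.011], [-0.014, 0.001, -1.0]]
ft_force: [-1.3, 1.0, 3.5]
grip_width: 0.0116
15.375 [0.4907 0.1228 0.0604] yaw 139.76 ft [-1.28  0.95  3.46] w 0.0116 tz -0.089
```

```bash
for i in 1 2 3; do python3 -m pendant '[[[0,0,-0.7],0,-1]]' >/dev/null; python3 w.py; done
```

```text
15.5 [0.4907 0.1228 0.0597] yaw 139.76 ft [-0.46  0.19  3.66] w 0.0113 tz 0.021
15.625 [0.4907 0.1228 0.0589] yaw 139.76 ft [-1.39 -0.17  3.08] w 0.0114 tz -0.028
15.75 [0.4907 0.1228 0.0582] yaw 139.75 ft [-1.49  1.12  4.36] w 0.0115 tz 0.023
```

```bash
for i in 1 2 3 4; do python3 -m pendant '[[[0,0,-0.6],0,-1]]' >/dev/null; python3 w.py; done
```

```text
15.875 [0.4907 0.1228 0.0576] yaw 139.76 ft [-1.48  0.72  3.97] w 0.0115 tz -0.041
16.0 [0.4907 0.1228 0.057 ] yaw 139.76 ft [-2.59 -0.43  6.78] w 0.0117 tz -0.043
16.125 [0.4908 0.1228 0.0568] yaw 139.76 ft [-4.52 -1.03 11.63] w 0.0118 tz -0.013
16.25 [0.4908 0.1228 0.0567] yaw 139.77 ft [-4.08 -0.6  12.68] w 0.0118 tz -0.057
```

```bash
for i in 1 2; do python3 -m pendant '[[[0,0,-0.8],0,-1]]' >/dev/null; python3 w.py; done;  python3 -m pendant '[[[0.2,0,-0.85],0,-1]]' >/dev/null; python3 w.py
```

```text
16.375 [0.4908 0.1228 0.0567] yaw 139.77 ft [-4.56  0.27 13.78] w 0.0113 tz -0.044
16.5 [0.4908 0.1228 0.0567] yaw 139.77 ft [-3.95 -1.3  14.11] w 0.0117 tz -0.025
16.625 [0.4908 0.1228 0.0566] yaw 139.78 ft [-4.76 -0.84 15.46] w 0.0119 tz 0.062
```

```bash
python3 -m pendant '[[[0,0,-0.95],0,-1]]' >/dev/null; python3 w.py; for i in 1 2 3; do python3 -m pendant '[[[0,0,-0.95],-0.06,-1]]' >/dev/null; python3 w.py; done
```

```text
16.75 [0.4908 0.1228 0.0566] yaw 139.78 ft [-3.86 -0.55 15.96] w 0.0114 tz -0.032
16.875 [0.4909 0.1228 0.0566] yaw 136.33 ft [-4.32 -0.35 15.02] w 0.0112 tz 0.491
17.0 [0.4909 0.1228 0.0566] yaw 132.84 ft [-4.75 -0.38 14.48] w 0.0116 tz 0.399
17.125 [0.4909 0.1228 0.0566] yaw 129.34 ft [-4.53 -1.21 15.99] w 0.0118 tz 0.333
```

```bash
for i in 1 2 3 4 5 6 7 8; do python3 -m pendant '[[[0,0,-1.08],-0.06,-1]]' >/dev/null; python3 w.py; done
```

```text
17.25 [0.4909 0.1228 0.0566] yaw 125.83 ft [-5.35 -1.42 17.43] w 0.0116 tz 0.251
17.375 [0.4909 0.1228 0.0565] yaw 122.31 ft [-5.58 -0.5  16.77] w 0.0113 tz 0.126
17.5 [0.4909 0.1228 0.0565] yaw 118.78 ft [-4.03 -0.76 16.26] w 0.0118 tz 0.126
17.625 [0.4909 0.1227 0.0566] yaw 115.24 ft [-5.35 -1.34 17.14] w 0.0111 tz 0.083
17.75 [0.4909 0.1227 0.0565] yaw 111.68 ft [-4.05 -0.8  17.57] w 0.0115 tz -0.026
17.875 [0.4909 0.1227 0.0566] yaw 108.12 ft [-4.93 -1.04 16.8 ] w 0.0116 tz -0.116
18.0 [0.4909 0.1227 0.0565] yaw 104.54 ft [-4.49 -1.68 16.86] w 0.0115 tz -0.16
18.125 [0.4909 0.1227 0.0565] yaw 100.96 ft [-5.33 -1.81 17.23] w 0.0115 tz -0.193
```

```bash
for i in 1 2 3 4 5 6; do python3 -m pendant '[[[-0.25,0,-1.08],-0.06,-1]]' >/dev/null; python3 w.py; done
```

```text
18.25 [0.491  0.1226 0.0566] yaw 97.44 ft [-2.92 -0.21 16.04] w 0.0117 tz 0.464
18.375 [0.491  0.1226 0.0566] yaw 93.94 ft [-3.4  -1.34 14.46] w 0.0116 tz 0.439
18.5 [0.491  0.1226 0.0566] yaw 90.43 ft [-3.24 -1.51 16.6 ] w 0.0115 tz 0.397
18.625 [0.491  0.1226 0.0566] yaw 86.9 ft [-3.84 -0.82 15.86] w 0.0116 tz 0.31
18.75 [0.491  0.1225 0.0566] yaw 83.37 ft [-2.83  0.04 17.19] w 0.0117 tz 0.163
18.875 [0.4909 0.1225 0.0566] yaw 79.82 ft [-2.53 -2.32 17.18] w 0.0112 tz 0.15
```

```bash
for i in 1 2 3 4 5 6; do python3 -m pendant '[[[-0.25,0,-1.12],-0.06,-1]]' >/dev/null; python3 w.py; done
```

```text
19.0 [0.4909 0.1225 0.0566] yaw 76.27 ft [-3.79 -1.19 16.67] w 0.0115 tz 0.101
19.125 [0.4909 0.1225 0.0566] yaw 72.7 ft [-2.96 -1.91 16.13] w 0.0116 tz -0.026
19.25 [0.4909 0.1225 0.0566] yaw 69.12 ft [-2.71 -1.42 16.91] w 0.0114 tz -0.049
19.375 [0.4909 0.1225 0.0565] yaw 65.54 ft [-2.33 -1.13 17.03] w 0.0119 tz -0.06
19.5 [0.4909 0.1224 0.0565] yaw 61.94 ft [-2.51 -1.48 17.06] w 0.0115 tz -0.166
19.625 [0.4911 0.1223 0.0566] yaw 58.39 ft [-2.67 -0.25 15.17] w 0.0117 tz 0.481
```

```bash
for i in 1 2 3 4 5 6 7 8 9; do python3 -m pendant '[[[-0.25,0,-1.12],-0.06,-1]]' >/dev/null; python3 w.py; done
```

```text
19.75 [0.4911 0.1223 0.0565] yaw 54.88 ft [-3.61 -1.34 17.08] w 0.0118 tz 0.427
19.875 [0.491  0.1222 0.0566] yaw 51.37 ft [-3.57 -1.07 17.72] w 0.0116 tz 0.299
20.0 [0.4911 0.1222 0.0565] yaw 47.85 ft [-3.72 -0.98 16.4 ] w 0.0114 tz 0.254
20.125 [0.4911 0.1222 0.0565] yaw 44.32 ft [-3.74 -1.02 16.56] w 0.0116 tz 0.237
20.25 [0.4911 0.1221 0.0565] yaw 40.78 ft [-4.   -2.09 16.91] w 0.0115 tz 0.078
20.375 [0.491  0.1221 0.0565] yaw 37.23 ft [-4.   -0.57 16.32] w 0.0115 tz 0.047
20.5 [0.491  0.1221 0.0565] yaw 33.68 ft [-4.18 -1.34 17.14] w 0.0116 tz 0.0
20.625 [0.4909 0.1221 0.0565] yaw 30.1 ft [-3.96 -1.18 17.29] w 0.0117 tz -0.078
20.75 [0.4909 0.1221 0.0565] yaw 26.52 ft [-3.7  -1.5  16.42] w 0.0116 tz -0.139
```

```bash
for i in 1; do python3 -m pendant '[[[-0.25,0,-1.12],-0.06,-1]]' >/dev/null; python3 w.py; done;  python3 -m pendant '[[[-0.25,0,-1.12],-0.04,-1]]' >/dev/null; python3 w.py; for i in 1 2; do python3 -m pendant '[[[-0.25,0,-1.12],-0.008,-1]]' >/dev/null; python3 w.py; done
```

```text
20.875 [0.4908 0.122  0.0565] yaw 22.94 ft [-4.41 -1.79 16.53] w 0.0115 tz -0.145
21.0 [0.4908 0.1221 0.0565] yaw 20.51 ft [-3.71 -1.04 16.95] w 0.0113 tz -0.13
21.125 [0.4909 0.122  0.0565] yaw 19.98 ft [-2.94 -0.73 16.89] w 0.0116 tz -0.056
21.25 [0.4908 0.122  0.0565] yaw 19.49 ft [-3.91 -1.09 17.23] w 0.0115 tz 0.113
```

```bash
python3 -m pendant '[[[0,0,-0.4],0,-1],[[0,0,0.3],0,-1],[[0,0,1],0,-1]]' 20 >/dev/null; python3 w.py; python3 -m pendant '[[[0,0,1],0,-1],[[0,0,0],0,-0.6],[[0,0,0],0,-0.4],[[0,0,0],0,-0.2],[[0,0,0],0,-0.1]]' >/dev/null; python3 w.py; python3 -m pendant '[[[0,0,10],0,-0.1],[[0,0,20],0,-0.1],[[0,0,30],0,-0.1],[[0,0,40],0,-0.1],[[-10,-30,40],0,-0.1],[[0,0,0],0,-0.1],[[0,0,0],0,-0.1]]'; python3 -c "
exec(open('w.py').read())
shot('wrist','w4');shot('top','t4');c,im,dp=load('w4')
W=np.hstack([im[:,:,::-1][:,120:520]]); t=load('t4')[1][250:345,205:335,::-1]; t=cv2.resize(t,None,fx=3,fy=3,interpolation=2)
o=np.zeros((480,790,3),'uint8'); o[:,:400]=W; o[:285,400:]=t; cv2.imwrite('pics/f.png',o)
"
```

```text
21.625 [0.4905 0.122  0.0579] yaw 19.45 ft [ 0.32 -1.01  1.58] w 0.0115 tz 0.104
22.25 [0.4907 0.122  0.0585] yaw 19.46 ft [-0.31 -0.07  0.44] w 0.0386 tz 0.006
time_s: 23.12
position: [0.4797, 0.0915, 0.2061]
tool_rot: [[-0.333, 0.943, 0.024], [0.942, 0.334, -0.035], [-0.041, 0.011, -0.999]]
ft_force: [-0.6, 0.8, 1.4]
grip_width: 0.0385
23.125 [0.4797 0.0915 0.2061] yaw 19.5 ft [-0.58  0.83  1.41] w 0.0385 tz 0.014
```

View pics/f.png

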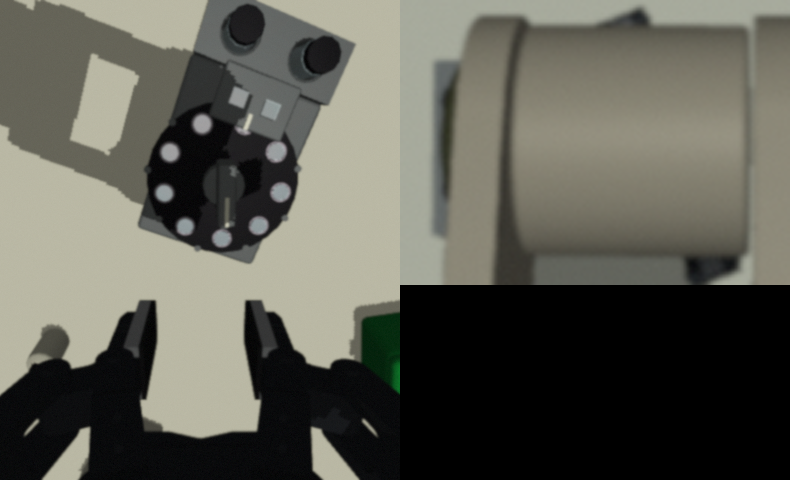

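Pointer now faces away from the hood (white line at about (227,215) in the crop), and both vials stand in their wells. Checking angle and heights numerically.

```bash
python3 -c "
from h import *
c,im,dp=load('w4'); P=cloud(c,dp)
m=(P[:,:,2]>.084)&(P[:,:,2]<.096); m[:150]=0;m[240:]=0;m[:,:310]=0;m[:,380:]=0
q=P[m]; a=cv2.minAreaRect((q[:,:2]*1000).astype('float32')); print('bar',a)
g=im.min(2); w=np.zeros((480,640),'uint8'); w[105:255,265:425]=(g[105:255,265:425]>120)
n,l,st,ce=cv2.connectedComponentsWithStats(w); W=[]
for i in range(1,n):
  if 100<st[i,4]<900 and abs(st[i,2]-st[i,3])<6: W.append(plane(c,[ce[i]],.042)[0,:2])
W=np.array(W); r=np.linalg.lstsq(np.c_[2*W,np.ones(len(W))],(W**2).sum(1),rcond=None)[0]; d=W-r[:2]; print('disc',r[:2],np.degrees(np.arctan2(d[:,1],d[:,0])).round(1))
# vial caps
m=(P[:,:,2]>.077)&(P[:,:,2]<.09); m[80:]=0
n,l,st,ce=cv2.connectedComponentsWithStats(m.astype('uint8'))
for i in range(1,n):
  if st[i,4]>200: q=P[l==i]; print('cap',ce[i],np.median(q,0).round(4))
mm=(abs(P[:,:,2]-.044)<.003); mm[110:]=0; mm[:,:300]=0;mm[:,480:]=0
print('block',cv2.minAreaRect((P[mm][:,:2]*1000).astype('float32')))
"
```

```text
bar ((490.3147277832031, 121.71507263183594), (13.017219543457031, 45.34025573730469), 19.98021125793457)
disc [0.49085642 0.12597666] [  76.3   89.5  133.5   47.8  174.3    5.7 -147.  -109.5  -34.4  -72.6]
cap [366.30017301  24.16262976] [0.4629 0.2288 0.0814]
cap [443.0960452   54.20338983] [0.5166 0.2298 0.0814]
block ((491.15338134765625, 223.13636779785156), (124.44876098632812, 74.03925323486328), 19.477745056152344)
```

```bash
python3 -c "
from h import *
print(ticket.close_job())"
```

```text
the job is handed in; nothing more can be done
None
```

The comparator is set up and the job is handed in at about 23 s. The tall vial stands in the empty well and the disc is at the fourth click.

- **Vial:** I lowered it in with no contact force above sensor noise. The last check puts its cap level with the reference vial's, both at 81.4 mm.
- **Disc:** It started at click 1, and I turned it three clicks clockwise. I held about 14.5–17.7 N down during the turn. That is mostly in the 15–20 N band, but two readings dipped just under (about 14.5 N) and none came near 24 N.
- **Final angle:** The bar lies at −70° in the world frame, as expected for click 4, with the pointer facing away from the hood.
- **Comparator:** It did not measurably skate or swing. The bar centre is within 1 mm of where it was, and the line between the two caps has the same direction within about 1°.

**Checks that disagreed or failed:**
- The last fit of the disc's windows was spoiled by stray blobs, so I ignored it and relied on the bar's outline.
- The final top view was blocked by the arm, so I did not re-check the bystander objects. Nothing pointed to contact with them.
- While I pushed down there was a sideways force of about 3–5 N, but no slide followed.

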